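# Third hand: press the last stretcher bar home

### The job

I want to staple the last side onto this little canvas stretcher: unlock the jig's carriage by turning its bar-shaped knob counterclockwise (seen from above) to its stop, then push the carriage by its square post towards the frame, so that its sprung shoe brings the loose wooden bar squarely against both ends of the three-sided frame. Press steadily with about 10 newtons (the shoe's spring a bit more than half squeezed), without ramming it, and finish while still holding the carriage there: do not let go. Leave the pencil, the cup, the bottle and everything else where they are.

Things in the scene. Friction and masses are not known exactly. Their poses are not given: they have to be found in the camera images.
- jig: Fixed plywood board 400 x 280 mm, 15 mm thick, lying on the table. Origin: centre of its underside, on the table; x is the pressing direction (from the carriage end towards the frame), y to the left seen along x, z up. Two low aluminium guides (10 mm high, along x) flank the loose bar, about 3 mm clear of its ends. The board's place and yaw on the table vary.
- frame: Three-sided wooden stretcher frame fixed on the board by steel clips, same origin and axes as the jig: two side bars 34 mm wide and 18 mm high (z 15 to 33) whose free ends face -x at x = +20 mm, at y = +83 and -83 mm, and a back rail. The loose bar is to be pressed against these two free ends.
- bar: Loose wooden bar, 34 (x) x 200 (y) x 18 (z) mm, lying on the board between carriage and frame. Origin: centre of its underside. Home against the frame its origin lies at x = +3 mm in the jig's frame; it starts 8 to 30 mm short of that and slightly skewed. It slides flat on the board.
- carriage: Aluminium and grey carriage that slides along jig +x, 0 to 100 mm from where it starts, with about 1.5 N friction; held by a pin until the knob is unlocked. Origin: under its square post, at the height of the jig's underside; starts at x = -142 mm, y = 0 in the jig's frame; axes as the jig's. It does not lock again once moved: the shoe's spring pushes it back when let go.
- push_post (a point): Point on the axis of the carriage's upright square black post (24 x 24 mm, 46 mm tall, sides along jig x and y, free from 57 to 102 mm above the table); this point is 85 mm above the table. Push or grip it here. It is 100 mm to the left (jig +y) of the knob.
- knob_grip (a point): Middle of the black bar-shaped lock knob standing upright on the carriage, 14 mm thick, 42 mm long, 28 mm high (56 to 84 mm above the table; this point at 70 mm). Its y axis runs along the bar, its x axis across it. The carriage plate below it is 37 mm above the table, the metal collar under it reaches 52 mm.
- knob (a joint): Angle of the lock knob in rad: about 0 to 0.15 locked at the start (bar along jig y), grows counterclockwise seen from above, stop at 1.4. It lifts a pin out of the board; free beyond about 1.1. Turns stiffly (0.05 N m) and stays where it is left.
- shoe (a joint): How far the shoe is pushed back into the carriage against its springs, in m: 0 free, 0.042 bottomed. Force on the shoe = 400 N/m x value + 0.8 N, so about 10 N at 0.023. Sliding the bar over the board takes up to 1 N of it.
- shoe_face (a point): Centre of the shoe's flat front face (rubber, 126 mm wide, 20 mm high), 82 mm ahead (jig +x) of the carriage origin while the spring is free. When the bar is home this face is at x = -14 mm in the jig's frame, so the carriage has gone 46 mm when the spring begins to be squeezed.
- pencil: Green pencil, 7 mm thick, 117 mm long, lying loose on the board inside the frame's opening; leave it.
- cup: White paper cup, 83 mm wide, 106 mm high, on the table at the left; origin at the centre of its underside; leave it.
- bottle: Green paint bottle with a white cap, 51 mm wide, 146 mm high, on the table at the right; origin at the centre of its underside; leave it.

How it is judged:
By the outcome, as a careful person would: the job done as asked, in the order asked, and still so for the second after the job is handed in, while the arm keeps its last pose, push and grip.
It also fails if it takes over 48 s, if anything falls off the work surface, if the arm or the gripper's body presses on something with over 40 N, if the wrist force passes 120 N, or if a joint passes its speed limit or range.

### The arm

A 6-joint arm with a two-finger parallel gripper is mounted at the origin on the work surface; the furniture and walls round the work are solid. World frame = base frame: x ahead of the robot, y to its left, z up, the work surface at z = 0. Lengths are in m, angles in rad, forces in N, time in s.
With the tool pointing down it reaches from about 0.35 to 0.775 m from the base axis. Payload 7.3 kg.
Tool frame: the origin (TCP) lies on the mounting face of the last link; the fingertips stand 178 mm ahead of it and the grasp point (between the pads) lies 159 mm ahead of it (robot.tcp_to_tips is the distance from the TCP to the fingertips, in m); z points along the fingers, y is the direction in which the jaws open and shut (so a half turn about z gives the same grasp; the last joint's range is limited). The gripper opens to 92 mm and grips with 3 to 60 N. Pads are 19 mm wide; open, the fingers measure 130 mm over their backs; the gripper's body (75 mm by 190 mm) begins 47 mm behind the grasp point.
Start: joints at [1.131, 0.342, 1.524, -0, 1.275, -0.146], TCP at [0.152, 0.503, 0.405] pointing down, gripper open.
Joint ranges: [-2.53, 2.53], [-0.77, 2.02], [0.04, 2.7], [-1, 4.14], [0.28, 2.66], [-3.11, 3.11]. Speed limits (rad/s): [2.57, 2.57, 3.14, 3.14, 3.14, 3.14].

### API

Orientations are given as [roll, pitch, yaw] about the fixed x, y, z axes, in that order (R = Rz(yaw) Ry(pitch) Rx(roll)).
In Python, from cell import robot, viewer gives the robot as it stands.
- The arm moves only by the shell command python3 -m creep 'ROWS' [OPENING] [FORCE]. ROWS is JSON, a list that holds one entry, the list of rows, each a list of 6 numbers: the shift along the world's x, y, z in mm, then the turn, a rotation vector about the world's x, y, z in degrees. A call has 1 to 5 rows; each row shifts and turns the pose as measured when the row begins; what a row does not reach is not made up. A row lasts 1/12 s, in which the tool goes at most 41.7 mm and 7.16 degrees, less where a joint would pass 70% of its speed; a pose out of reach is approached as far as the arm can. A call with a gripper value outside its range is refused whole. OPENING is the closure, from -1 (fully open) to 1 (shut), set as the call begins (- or left out, the last holds). The fingers move at their own pace and stop on an object; FORCE is the grip in N (left out, the last holds). Time passes only in rows, so rows that do not move let the fingers close. It gives the time, the measured TCP pose, the force and the opening at its end, in the units of the state.
- robot.observe(): the state, without advancing time (a new reading comes with each control period).
- viewer.read_camera(name): name is "scene" or "top" or "wrist"; returns the picture (480x640x3 uint8, blue, green, red); there is no depth.
- viewer.camera_model(name): a dict with "fx", "fy", "cx", "cy" (pixels), "pose" (4x4, takes a point from camera to world coordinates); the wrist camera has in their place "mount" (4x4, takes a point from camera to tool coordinates, whose origin is the TCP and whose axes are the flange's). Camera axes: x right, y up, looking along -z (the intrinsics and any distortion apply to the point x, -y, -z); pixel columns grow to the right and rows downward; lengths in m; the calibration is good to about 2 mm. A picture is of the moment at which its call begins: read the wrist's pose just before it. camera_model takes no time and is no camera call.
- robot.hand_in(): hands the job in, once; it reports no verdict.
The state is a dict: "time": time; "qpos": joint angles; "qvel": joint speeds; "joint_efforts": joint torques, N m; "tool_pos": TCP position; "tool_rot": TCP orientation; "contact_force": force on the tool from outside, world axes, zero at the start; "torque": the same for the moment, N m; "opening": finger opening in m.
Only numpy, scipy, OpenCV 4.12 (cv2) and the standard library are available. Lean on these libraries where they do the work, as an engineer would, in place of code of your own. Each camera call takes 0.05 s, during which the arm holds its last target. There are 200 camera calls.

## Working session

There is one attempt and no reset: what is moved stays moved. The work goes in short steps, Python scripts to look and compute and a shell command to move; the robot and the scene stay as the last step left them, time stands still between calls to the robot, and variables do not carry over. Pictures are saved under pics/ and viewed, about 8 in all and at most 12, crops included, and the job is handed in when it is done.

```bash
ls; mkdir -p pics
cat > h.py <<'E'
import numpy as np, cv2
from cell import robot, viewer
from scipy.spatial.transform import Rotation as R
def pose():
    s=robot.observe(); T=np.eye(4); T[:3,:3]=R.from_euler('xyz',s['tool_rot']).as_matrix(); T[:3,3]=s['tool_pos']; return T
def model(n):
    m=viewer.camera_model(n); P=np.array(m['pose']) if 'pose' in m else pose()@np.array(m['mount']); return m,P
def ray(m,P,u,v,z):
    K=np.array([[m['fx'],0,m['cx']],[0,m['fy'],m['cy']],[0,0,1]])
    d=m.get('distortion',m.get('dist'))
    p=cv2.undistortPoints(np.array([[[u,v]]],float),K,None if d is None else np.array(d,float))[0,0]
    w=P[:3,:3]@np.array([p[0],-p[1],-1]); o=P[:3,3]
    return o+w*(z-o[2])/w[2]
E
python3 - <<'E'
from h import *
for n in ['top','scene','wrist']:
    m,P=model(n); im=viewer.read_camera(n); cv2.imwrite(f'pics/{n}0.png',im); print(n,{k:v for k,v in m.items()},)
print(robot.observe())
E
```

```text
pics
top {'fx': 523.1304726239807, 'fy': 523.1304726239807, 'cx': 321.86961131541585, 'cy': 237.22857520251046, 'pose': array([[ 0.0280607 ,  0.97916327, -0.20112656,  0.33304897],
       [-0.99960312,  0.02698533, -0.00808701, -0.09129856],
       [-0.00249104,  0.20127366,  0.97953188,  1.27507681],
       [ 0.        ,  0.        ,  0.        ,  1.        ]])}
scene {'fx': 485.07939233310805, 'fy': 485.07939233310805, 'cx': 315.6444882419765, 'cy': 240.04986090102886, 'pose': array([[ 0.63718127,  0.54331243, -0.54663665, -0.19015225],
       [-0.77067602,  0.442118  , -0.45890102, -0.74739388],
       [-0.00764873,  0.7136829 ,  0.70042717,  1.07439965],
       [ 0.        ,  0.        ,  0.        ,  1.        ]])}
wrist {'fx': 357.1145859968834, 'fy': 357.1145859968834, 'cx': 319.9726147546491, 'cy': 237.63488242029143, 'mount': array([[-8.90598422e-05,  9.67957811e-01,  2.51112858e-01,
         6.84277392e-02],
       [ 9.99999445e-01,  3.49820676e-04, -9.93783693e-04,
         5.00201357e-04],
       [-1.04978516e-03,  2.51112630e-01, -9.67957305e-01,
         1.96263472e-02],
       [ 0.00000000e+00,  0.00000000e+00,  0.00000000e+00,
         1.00000000e+00]])}
{'time': 0.15, 'qpos': array([ 1.13096945e+00,  3.42567800e-01,  1.52476068e+00,  8.65222173e-06,
        1.27543460e+00, -1.46007241e-01]), 'qvel': array([ 0.00146459, -0.0015307 , -0.00155591, -0.00184847,  0.00028511,
        0.00059674]), 'joint_efforts': array([ 1.52058528e-03, -4.31474054e+01, -2.44352514e+01,  7.18569593e-02,
        5.39291615e-02, -9.24873916e-05]), 'tool_pos': array([0.15198659, 0.50242158, 0.40421473]), 'tool_rot': array([-3.14043588e+00, -1.78470812e-04,  2.84777039e+00]), 'contact_force': array([-0.72329773,  0.47894424,  0.30896673]), 'torque': array([0.0209841 , 0.05385218, 0.03304438]), 'opening': 0.09186810873111231}
```

View pics/top0.png

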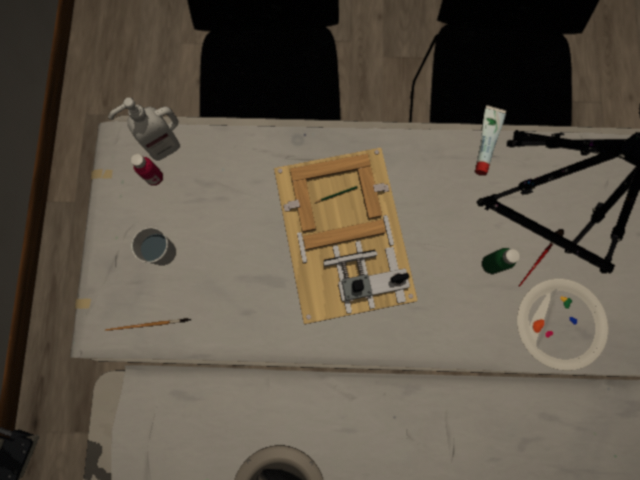

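View pics/scene0.png

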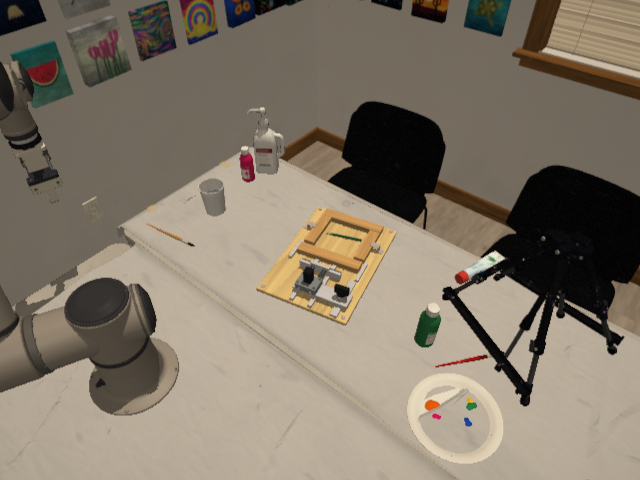

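Top view: board corners at about (276,168), (382,149), (416,303) and (305,324). The post is near (357,287) and the knob near (400,278). I'll measure the board and zoom in.

Run:
```python
from h import *
m,P=model('top'); im=cv2.imread('pics/top0.png')
hsv=cv2.cvtColor(im,cv2.COLOR_BGR2HSV)
mask=cv2.inRange(hsv,(8,70,60),(35,255,255)); mask[:140]=0;mask[335:]=0;mask[:,:260]=0;mask[:,430:]=0
mask=cv2.morphologyEx(mask,cv2.MORPH_CLOSE,np.ones((25,25)))
c=max(cv2.findContours(mask,0,2)[0],key=cv2.contourArea)
r=cv2.minAreaRect(c); b=cv2.boxPoints(r); print(r,b)
h=cv2.convexHull(c); print(cv2.approxPolyDP(h,6,True)[:,0])
q=cv2.approxPolyDP(h,6,True)[:,0]
W=np.array([ray(m,P,u,v,.015)[:2] for u,v in q]); print(W.round(4)); print(np.linalg.norm(W-np.roll(W,1,0),axis=1), W.mean(0))
r=cv2.minAreaRect((W*1000).astype(np.float32));print(r)
cv2.imwrite('pics/topz.png',cv2.resize(im[140:335,265:425],None,fx=3.07,fy=3.07,interpolation=cv2.INTER_CUBIC))
```

```text
((344.8846435546875, 234.42306518554688), (160.03074645996094, 116.88520050048828), 78.69007110595703) [[271.88467 167.42307]
 [386.50003 144.5    ]
 [417.8846  301.42307]
 [303.26926 324.34613]]
[[380 147]
 [417 300]
 [304 323]
 [274 168]]
[[ 0.8305 -0.2224]
 [ 0.4444 -0.3133]
 [ 0.3824 -0.0442]
 [ 0.7671  0.0451]]
[0.27493883 0.39668947 0.27613764 0.39494166] [ 0.60609415 -0.13371629]
((605.8270263671875, -133.4720001220703), (396.6894836425781, 276.1346435546875), 13.249114990234375)
```

View pics/topz.png

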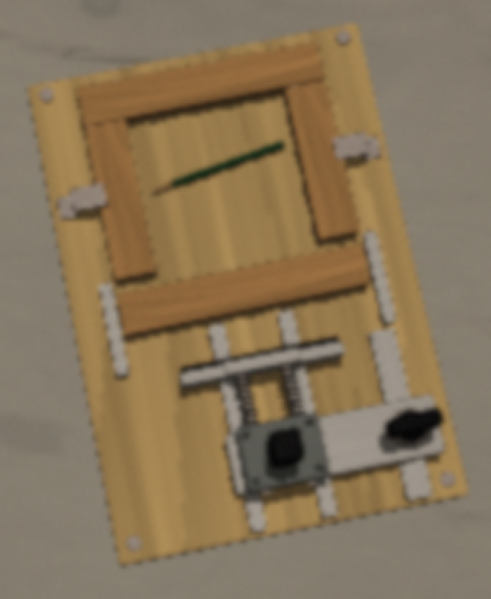

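Zoom: the board's carriage end is at the bottom, the post is at zoom px (285,450), the knob bar at (412,424) lies roughly along jig y, and the bar is short of the frame and slightly skewed. The jig's yaw is about 13.2° with its centre near (0.606,-0.1335). I'll move over the knob.

```bash
python3 -m creep '[[[25,-30,0,0,0,-2.4],[25,-30,0,0,0,-2.4],[25,-30,0,0,0,-2.4],[25,-30,0,0,0,-2.4],[25,-30,0,0,0,-2.4]]]' -1
python3 -m creep '[[[25,-30,0,0,0,-2.4],[25,-30,0,0,0,-2.4],[20,-35,0,0,0,-2.4],[10,-35,0,0,0,-2.4],[10,-35,0,0,0,-2.4]]]'
python3 -m creep '[[[10,-35,0,0,0,-2.4],[10,-35,0,0,0,-2.4],[10,-35,0,0,0,-2.4],[10,-35,0,0,0,-2.4],[10,-35,0,0,0,-2.4]]]'
```

```text
time: 0.57
tool_pos: [0.2755, 0.3512, 0.4022]
tool_rot: [-3.14, -0.003, 2.643]
contact_force: [0.1, 0.1, 0.1]
opening: 0.0916
time: 0.98
tool_pos: [0.3698, 0.1782, 0.4017]
tool_rot: [-3.14, -0.002, 2.424]
contact_force: [0.4, -0.4, 0.1]
opening: 0.0917
time: 1.4
tool_pos: [0.42, -0.0062, 0.4015]
tool_rot: [-3.141, -0.002, 2.203]
contact_force: [1.4, -0.6, -0.4]
opening: 0.0918
```

```bash
python3 -m creep '[[[9,-32,0,0,0,-2.4],[9,-32,0,0,0,-2.4],[9,-32,0,0,0,-2.4],[9,-32,0,0,0,-2.4],[9,-32,0,0,0,-2.4]]]'
python3 -m creep '[[[9,-32,0,0,0,-2.4],[9,-32,0,0,0,-2.4],[8,-33,0,0,0,-2.4],[0,0,0,0,0,0]]]'
python3 - <<'E'
from h import *
m,P=model('wrist'); im=viewer.read_camera('wrist'); cv2.imwrite('pics/w1.png',im); np.save('w1.npy',P)
s=robot.observe();print(s['tool_pos'],s['tool_rot'],s['qpos'])
E
```

```text
time: 1.82
tool_pos: [0.4649, -0.176, 0.4009]
tool_rot: [-3.14, -0.003, 1.98]
contact_force: [0.7, 0.1, -0.0]
opening: 0.092
time: 2.15
tool_pos: [0.4916, -0.2835, 0.3991]
tool_rot: [-3.139, -0.003, 1.841]
contact_force: [-0.7, -0.4, 0.0]
opening: 0.092
[ 0.491162   -0.28133656  0.39888036] [-3.13875818 -0.00505134  1.84322864] [-6.55755425e-01  4.23326981e-01  1.41574616e+00  7.84969938e-04
  1.30826202e+00 -9.28400794e-01]
```

View pics/w1.png

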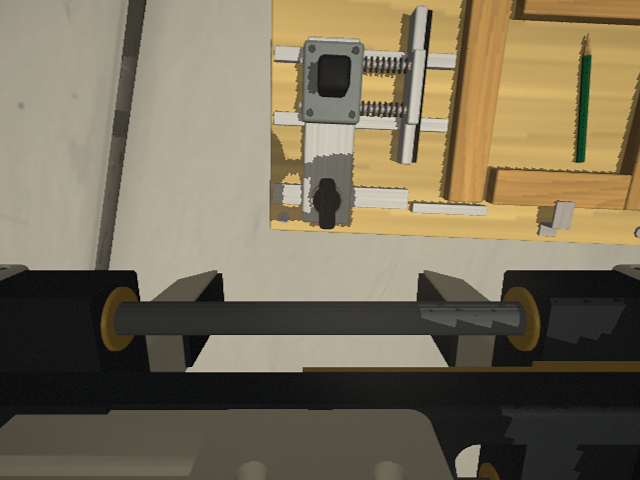

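Wrist view: the knob is at about (327,203), nearly vertical in the image. The post top is at about (337,72), the shoe at about (413,90) and the bar at about (475,100). Measuring these next.

Run:
```python
from h import *
m=viewer.camera_model('wrist');P=np.load('w1.npy'); im=cv2.imread('pics/w1.png')
g=cv2.cvtColor(im,cv2.COLOR_BGR2GRAY)
def blob(x0,y0,x1,y1,t=45):
    k=(g[y0:y1,x0:x1]<t).astype(np.uint8); c=max(cv2.findContours(k,0,2)[0],key=cv2.contourArea)+[x0,y0]; return c
for n,box,z in [('knob',(300,165,350,240),.084),('post',(310,48,356,100),.102)]:
    c=blob(*box); r=cv2.minAreaRect(c); W=np.array([ray(m,P,u,v,z)[:2] for u,v in c[:,0]]);
    print(n,r,cv2.boundingRect(c),'world',cv2.minAreaRect((W*1000).astype(np.float32)))
cx,v=cv2.minAreaRect(blob(300,165,350,240))[0],0
print('R0 top',[ray(viewer.camera_model('top'),np.array(viewer.camera_model('top')['pose']),u,v,z).round(4) for u,v,z in [(399.2,278.1,.084),(358,287,.102)]])
# board corner/edges: left edge u=271 rows .. bottom edge
for u,v in [(271,229),(640,245),(271,0)]: print(u,v,ray(m,P,u,v,.015).round(4))
cv2.imwrite('pics/w1z.png',cv2.resize(im[30:250,260:420],None,fx=2.7,fy=2.7,interpolation=cv2.INTER_CUBIC))
```

```text
knob ((327.1142272949219, 203.160888671875), (49.78863525390625, 26.329326629638672), 73.0724868774414) (313, 179, 28, 50) world ((490.2178649902344, -260.97314453125), (21.90625, 41.91228485107422), 32.06032180786133)
post ((333.3878173828125, 75.744384765625), (32.20976257324219, 41.89765930175781), 2.862405300140381) (317, 55, 34, 43) world ((468.2923583984375, -168.1476593017578), (23.152896881103516, 27.844501495361328), 12.31778335571289)
R0 top [array([ 0.4871, -0.2609,  0.084 ]), array([ 0.4621, -0.1659,  0.102 ])]
271 229 [ 0.4449 -0.3126  0.015 ]
640 245 [ 0.8251 -0.2251  0.015 ]
271 0 [ 0.3953 -0.1067  0.015 ]
```

View pics/w1z.png

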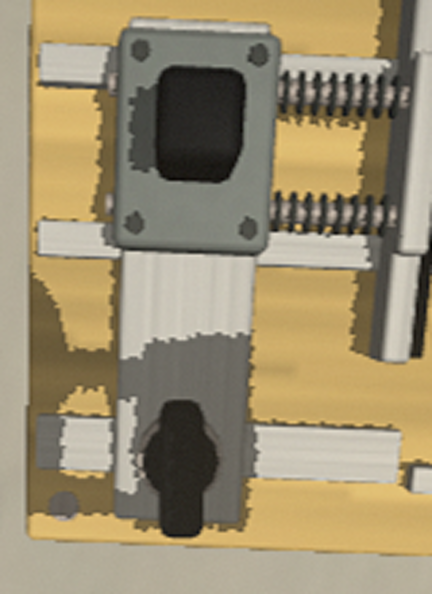

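The wrist fix agrees with the board estimate: knob at (0.4905,-0.262), jaws already aligned with it. I'll descend and grip gently.

```bash
python3 -m creep '[[[0,10,-30,0,0,0],[0,9,-35,0,0,0],[0,0,-35,0,0,0],[0,0,-30,0,0,0],[0,0,-20,0,0,0]]]' -1
python3 -m creep '[[[0,0,-10,0,0,0],[0,0,-5,0,0,0],[0,0,0,0,0,0]]]'
```

```text
time: 2.62
tool_pos: [0.4905, -0.2589, 0.2491]
tool_rot: [3.137, 0.003, 1.845]
contact_force: [-0.4, 0.1, -0.2]
opening: 0.0918
time: 2.87
tool_pos: [0.4884, -0.2543, 0.2282]
tool_rot: [-3.139, -0.007, 1.849]
contact_force: [0.3, 0.2, 0.2]
opening: 0.092
```

```bash
python3 -m creep '[[[2,-7,3,0,0,0],[0,0,0,0,0,0],[0,0,0,0,0,0]]]'
python3 -m creep '[[[0,0,0,0,0,0],[0,0,0,0,0,0],[0,0,0,0,0,0],[0,0,0,0,0,0],[0,0,0,0,0,0]]]' 1 25
```

```text
time: 3.12
tool_pos: [0.4912, -0.2611, 0.2337]
tool_rot: [-3.141, -0.006, 1.851]
contact_force: [0.6, 0.0, -0.9]
opening: 0.0916
time: 3.53
tool_pos: [0.4918, -0.2619, 0.237]
tool_rot: [3.138, -0.0, 1.851]
contact_force: [-0.0, -0.6, -0.7]
opening: 0.0631
```

```bash
python3 -m creep '[[[-1,0,-4,0,0,0],[0,0,0,0,0,0],[0,0,0,0,0,0],[0,0,0,0,0,0],[0,0,0,0,0,0]]]' 1 25
python3 -m creep '[[[0,0,0,0,0,0],[0,0,0,0,0,0],[0,0,0,0,0,0],[0,0,0,0,0,0],[0,0,0,0,0,0]]]'
```

```text
time: 3.95
tool_pos: [0.4905, -0.2618, 0.2323]
tool_rot: [3.139, -0.001, 1.85]
contact_force: [0.3, -0.4, 0.6]
opening: 0.0297
time: 4.37
tool_pos: [0.4905, -0.2618, 0.2323]
tool_rot: [3.139, -0.001, 1.851]
contact_force: [-0.8, 0.8, -0.5]
opening: 0.0234
```

```bash
python3 -m creep '[[[0,0,0,0,0,0],[0,0,0,0,0,0],[0,0,0,0,0,0]]]'
python3 - <<'E'
from h import *
im=viewer.read_camera('wrist'); cv2.imwrite('pics/w2.png',im[100:480]); print(robot.observe()['opening'],robot.observe()['torque'])
E
```

```text
time: 4.62
tool_pos: [0.4905, -0.2618, 0.2323]
tool_rot: [3.139, -0.001, 1.851]
contact_force: [0.9, -0.1, -0.3]
opening: 0.0238
0.023811021279733762 [-0.05393371  0.01009579  0.04103959]
```

View pics/w2.png

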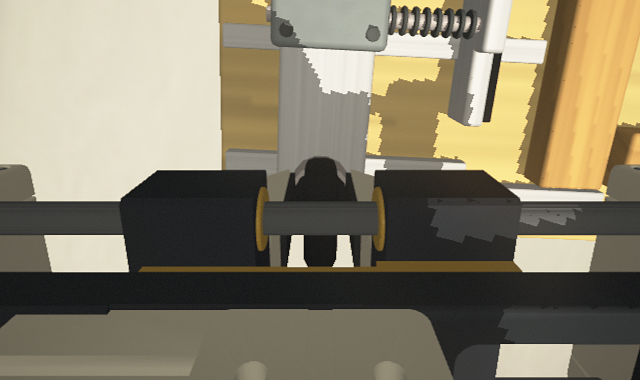

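The fingers stopped at 24 mm, not 14, so they are on a round hub low on the knob. I'll open a little, go up 9 mm and close again.

```bash
python3 -m creep '[[[0,0,0,0,0,0],[0,0,0,0,0,0],[0,0,0,0,0,0],[0,0,5,0,0,0],[0,0,4,0,0,0]]]' 0.2 25
python3 -m creep '[[[0,0,0,0,0,0],[0,0,0,0,0,0],[0,0,0,0,0,0],[0,0,0,0,0,0],[0,0,0,0,0,0]]]' 1 25
python3 -m creep '[[[0,0,0,0,0,0],[0,0,0,0,0,0],[0,0,0,0,0,0]]]' 1 25
```

```text
time: 5.08
tool_pos: [0.4904, -0.2617, 0.2411]
tool_rot: [3.14, -0.002, 1.851]
contact_force: [-0.1, 0.7, 0.2]
opening: 0.0369
time: 5.5
tool_pos: [0.4907, -0.2618, 0.2428]
tool_rot: [3.138, -0.0, 1.851]
contact_force: [0.4, -1.1, 1.0]
opening: 0.0138
time: 5.75
tool_pos: [0.4907, -0.2619, 0.2428]
tool_rot: [3.138, -0.0, 1.85]
contact_force: [-0.3, -0.3, 0.1]
opening: 0.0135
```

Now it holds the bar itself (14 mm). Turning counterclockwise.

```bash
python3 -m creep '[[[0,0,0,0,0,4],[0,0,0,0,0,6],[0,0,0,0,0,6],[0,0,0,0,0,6],[0,0,0,0,0,6]]]'
python3 -m creep '[[[0,0,0,0,0,6],[0,0,0,0,0,6],[0,0,0,0,0,6],[0,0,0,0,0,6],[0,0,0,0,0,6]]]'
python3 -c "
from h import *
print(robot.observe()['torque'])"
```

```text
time: 6.17
tool_pos: [0.4902, -0.2624, 0.2428]
tool_rot: [3.14, -0.0, 2.357]
contact_force: [-1.2, -0.1, 0.3]
opening: 0.0141
time: 6.58
tool_pos: [0.4899, -0.2632, 0.2428]
tool_rot: [3.141, -0.0, 2.907]
contact_force: [-0.6, -1.9, 0.4]
opening: 0.0137
[-0.1006149  -0.00871337 -0.01161435]
```

```bash
python3 -m creep '[[[0,0,0,0,0,5],[0,0,0,0,0,5],[0,0,0,0,0,4],[0,0,0,0,0,3],[0,0,0,0,0,0]]]'
python3 -c "
from h import *
print(robot.observe()['torque'])"
python3 -m creep '[[[0,0,0,0,0,2],[0,0,0,0,0,2],[0,0,0,0,0,2],[0,0,0,0,0,0]]]'
python3 -c "
from h import *
print(robot.observe()['torque'])"
```

```text
time: 7.0
tool_pos: [0.4898, -0.2638, 0.2428]
tool_rot: [3.141, 0.0, -3.06]
contact_force: [-0.2, -0.1, 1.3]
opening: 0.0138
[ 0.06135934  0.07291589 -0.34883054]
time: 7.33
tool_pos: [0.4898, -0.264, 0.2428]
tool_rot: [3.14, 0.001, -2.964]
contact_force: [-0.1, -0.9, 0.9]
opening: 0.0152
[ 0.07471555  0.0964718  -0.75686236]
```

The knob is on its stop: about 1.37 rad turned, with torque rising sharply there. Now I'll ease back, release, lift and check.

```bash
python3 -m creep '[[[0,0,0,0,0,-3],[0,0,0,0,0,-1.5],[0,0,0,0,0,0]]]'
python3 -m creep '[[[0,0,0,0,0,0],[0,0,0,0,0,0],[0,0,0,0,0,0],[0,0,0,0,0,0],[0,0,0,0,0,0]]]' -0.2
python3 -m creep '[[[0,0,25,0,0,0],[0,0,25,0,0,0],[0,0,20,0,0,0],[0,0,10,0,0,0],[0,0,0,0,0,0]]]' -1
python3 - <<'E'
from h import *
im=viewer.read_camera('top'); cv2.imwrite('pics/top2.png',cv2.resize(im[230:330,290:430],None,fx=4,fy=4,interpolation=cv2.INTER_CUBIC))
im=viewer.read_camera('wrist'); cv2.imwrite('pics/w3.png',im)
P=model('wrist')[1]; np.save('w3.npy',P)
E
```

```text
time: 7.58
tool_pos: [0.4896, -0.264, 0.2428]
tool_rot: [3.14, 0.001, -3.054]
contact_force: [-0.7, -0.3, 1.0]
opening: 0.0137
time: 8.0
tool_pos: [0.4896, -0.2638, 0.2424]
tool_rot: [3.139, 0.001, -3.053]
contact_force: [0.3, -0.7, 0.1]
opening: 0.0427
time: 8.42
tool_pos: [0.4889, -0.2632, 0.3239]
tool_rot: [3.136, -0.003, -3.053]
contact_force: [0.0, 0.2, -0.6]
opening: 0.076
```

View pics/w3.png

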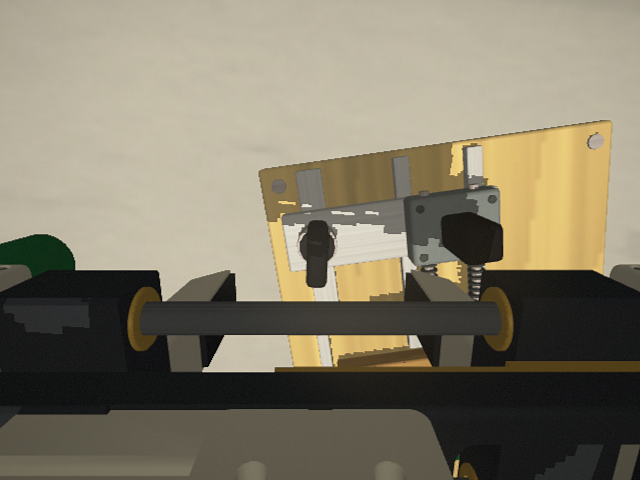

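The knob bar at (317,253) now lies along the pressing direction, so it is unlocked. Next I'll move over the post and turn 8°.

```bash
python3 -m creep '[[[-5,25,0,0,0,3],[-6,25,0,0,0,3],[-6,25,0,0,0,2],[-3,16,0,0,0,0],[0,0,0,0,0,0]]]' -1
python3 -m creep '[[[0,0,0,0,0,0]]]'
```

```text
time: 8.93
tool_pos: [0.4658, -0.1694, 0.3152]
tool_rot: [3.128, -0.013, -2.909]
contact_force: [0.8, 0.4, 0.1]
opening: 0.0919
time: 9.02
tool_pos: [0.4656, -0.1688, 0.3143]
tool_rot: [3.127, -0.014, -2.908]
contact_force: [0.1, 0.6, 0.2]
opening: 0.0918
```

```bash
python3 -m creep '[[[2,2,-20,-0.6,-1,0],[0,0,-25,0,0,0],[0,0,-20,0,0,0],[0,0,-4,0,0,0],[0,0,0,0,0,0]]]' -1
python3 -m creep '[[[0,0,0,0,0,0]]]'
```

```text
time: 9.43
tool_pos: [0.4685, -0.1701, 0.2412]
tool_rot: [-3.14, 0.001, -2.91]
contact_force: [-1.0, -1.1, 1.1]
opening: 0.0917
time: 9.52
tool_pos: [0.4686, -0.1707, 0.241]
tool_rot: [-3.141, 0.001, -2.911]
contact_force: [0.2, 0.2, 0.3]
opening: 0.0918
```

```bash
python3 -m creep '[[[0,3,3,0,0,0],[0,0,0,0,0,0],[0,0,0,0,0,0],[0,0,0,0,0,0],[0,0,0,0,0,0]]]' 1 40
python3 -m creep '[[[0,0,0,0,0,0],[0,0,0,0,0,0],[0,0,0,0,0,0],[0,0,0,0,0,0],[0,0,0,0,0,0]]]'
python3 -m creep '[[[0,0,0,0,0,0],[0,0,0,0,0,0],[0,0,0,0,0,0]]]'
```

```text
time: 9.93
tool_pos: [0.4698, -0.1689, 0.2479]
tool_rot: [-3.136, 0.005, -2.912]
contact_force: [-0.7, -0.7, 0.9]
opening: 0.0632
time: 10.35
tool_pos: [0.4698, -0.1683, 0.2488]
tool_rot: [-3.137, 0.006, -2.912]
contact_force: [-2.6, 17.9, 10.5]
opening: 0.0296
time: 10.6
tool_pos: [0.4692, -0.1663, 0.2488]
tool_rot: [3.141, 0.005, -2.913]
contact_force: [-0.6, -1.2, 0.4]
opening: 0.0238
```

Post gripped at 24 mm. Pushing along jig x, direction (0.974, 0.227), moderately at first.

```bash
python3 -m creep '[[[3,0.7,0,0,0,0],[4,0.9,0,0,0,0],[4,0.9,0,0,0,0],[4,0.9,0,0,0,0],[4,0.9,0,0,0,0]]]'
python3 -m creep '[[[4,0.9,0,0,0,0],[4,0.9,0,0,0,0],[4,0.9,0,0,0,0],[3,0.7,0,0,0,0],[0,0,0,0,0,0]]]'
```

```text
time: 11.02
tool_pos: [0.489, -0.1619, 0.2487]
tool_rot: [3.14, 0.003, -2.914]
contact_force: [-2.7, 0.5, 1.7]
opening: 0.0239
time: 11.43
tool_pos: [0.5068, -0.1577, 0.2488]
tool_rot: [3.14, 0.004, -2.913]
contact_force: [-0.8, 0.8, 2.6]
opening: 0.0241
```

```bash
python3 -m creep '[[[2,0.5,0,0,0,0],[2,0.5,0,0,0,0],[2,0.5,0,0,0,0],[2,0.5,0,0,0,0],[2,0.5,0,0,0,0]]]'
python3 -m creep '[[[2,0.5,0,0,0,0],[2,0.5,0,0,0,0],[2,0.5,0,0,0,0],[2,0.5,0,0,0,0],[2,0.5,0,0,0,0]]]'
python3 -m creep '[[[0,0,0,0,0,0]]]'
python3 - <<'E'
from h import *
im=viewer.read_camera('top'); cv2.imwrite('pics/top3.png',cv2.resize(im[140:335,265:425],None,fx=3.07,fy=3.07,interpolation=cv2.INTER_CUBIC))
E
```

```text
time: 11.85
tool_pos: [0.5171, -0.1553, 0.2487]
tool_rot: [3.14, 0.003, -2.913]
contact_force: [-4.0, -0.4, 3.3]
opening: 0.0239
time: 12.27
tool_pos: [0.5267, -0.1531, 0.2487]
tool_rot: [3.139, -0.002, -2.913]
contact_force: [-7.7, -2.5, 3.8]
opening: 0.0238
time: 12.35
tool_pos: [0.5268, -0.1531, 0.2488]
tool_rot: [3.139, -0.002, -2.913]
contact_force: [-4.4, -1.3, 2.3]
opening: 0.0235
```

View pics/top3.png

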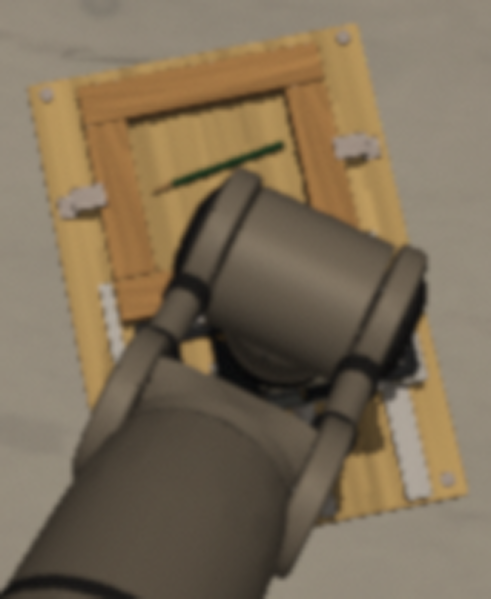

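The bar's left end at (135,300) now meets the frame. Force and travel agree: 59 mm travelled, about 13 mm squeezed, 8 N including friction. About 10 mm more to go.

```bash
python3 -m creep '[[[2,0.5,0,0,0,0],[2,0.5,0,0,0,0],[2,0.5,0,0,0,0],[1.5,0.4,0,0,0,0],[1,0.2,0,0,0,0]]]'
python3 -m creep '[[[1,0.2,0,0,0,0],[0,0,0,0,0,0],[0,0,0,0,0,0]]]'
python3 - <<'E'
from h import *
m,P=model('wrist'); np.save('w4.npy',P); cv2.imwrite('pics/w4.png',viewer.read_camera('wrist'))
cv2.imwrite('pics/s4.png',cv2.resize(viewer.read_camera('scene')[190:340,240:420],None,fx=4,fy=4,interpolation=cv2.INTER_CUBIC))
s=robot.observe(); print(s['tool_pos'],s['contact_force'])
E
```

```text
time: 12.82
tool_pos: [0.5328, -0.1519, 0.2487]
tool_rot: [3.138, -0.012, -2.912]
contact_force: [-8.5, -0.6, 5.8]
opening: 0.0239
time: 13.07
tool_pos: [0.5327, -0.152, 0.2487]
tool_rot: [3.138, -0.016, -2.912]
contact_force: [-5.5, -0.7, 3.4]
opening: 0.0238
[ 0.53264422 -0.15201831  0.24869817] [-6.51470277 -0.62077796  3.64277211]
```

View pics/s4.png

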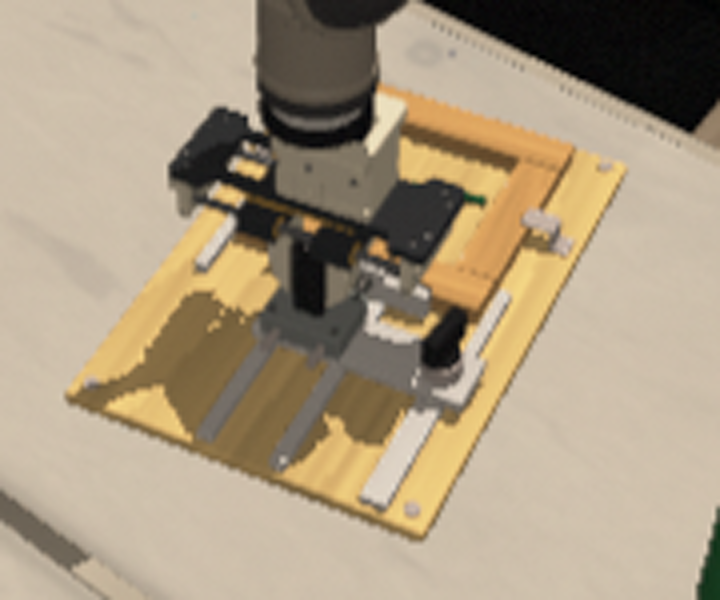

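View pics/w4.png

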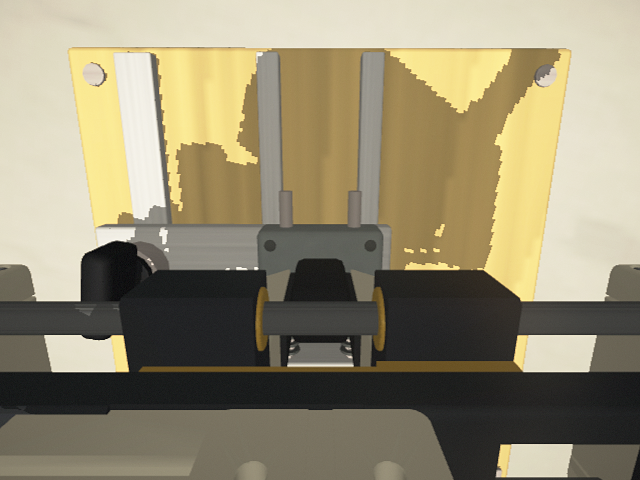

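The scene view shows the knob turned and everything else untouched. The tool is tilting by 1° (grasp travel about 62 mm), so I'll go further while correcting the tilt.

```bash
cat >> h.py <<'E'
def rep():
    T=pose(); s=robot.observe(); g=T[:3,3]+.159*T[:3,2]; d=np.array([.974,.2267,0])
    g0=np.array([0.4692,-0.1663,.2488])+.159*R.from_euler('xyz',[3.141,.005,-2.913]).as_matrix()[:,2]
    f=np.array([robot.observe()['contact_force'] for _ in range(3)]).mean(0)
    print('travel',(1000*(g-g0)@d).round(1),'f along',(f@d).round(2),f.round(1),'z',T[:3,2].round(4),'yaw',s['tool_rot'][2].round(3),'t',s['time'],'grasp',g.round(4))
E
python3 -m creep '[[[2,0.5,0,0,-0.7,0],[2,0.5,0,0,-0.7,0],[2,0.5,0,0,-0.7,0],[0,0,0,0,0,0]]]' - 60
python3 -c "
from h import *
rep()"
```

```text
time: 13.5
tool_pos: [0.5345, -0.1509, 0.2487]
tool_rot: [-3.141, 0.004, -2.91]
contact_force: [-6.0, -4.7, 4.4]
opening: 0.0232
travel 66.9 f along -6.9 [-6.  -4.7  4.4] z [ 3.8e-03  7.0e-04 -1.0e+00] yaw -2.91 t 13.5 grasp [ 0.5351 -0.1508  0.0897]
```

```bash
python3 -m creep '[[[1.5,0.4,0,0,0,0],[1.5,0.4,0,0,-0.2,0],[1,0.2,0,0,-0.2,0],[0,0,0,0,0,0]]]' - 60
python3 - <<'E'
from h import *
rep()
m,P=model('wrist'); im=viewer.read_camera('wrist'); cv2.imwrite('pics/w5.png',im); np.save('w5.npy',P)
d=np.array([.974,.2267,0])
for f,pts in [('w4',[(320,227)])]:
    print('w4 edge',[1000*(ray(m,np.load(f+'.npy'),u,v,.057)@d) for u,v in pts])
e=[1000*(ray(m,np.load('w1.npy'),304.5,v,.057)@d) for v in (45,80,118)]; print('w1 edge',e)
g=cv2.cvtColor(im,cv2.COLOR_BGR2GRAY); col=g[200:250,300:345].mean(1); print(col.astype(int))
rod=g[170:240,283:289].mean(1); print(rod.astype(int))
E
```

```text
time: 13.83
tool_pos: [0.5347, -0.1511, 0.2487]
tool_rot: [3.14, -0.003, -2.91]
contact_force: [-6.7, -1.6, 5.5]
opening: 0.0234
travel 66.0 f along -6.84 [-6.7 -1.6  5.5] z [-3.3e-03  5.0e-04 -1.0e+00] yaw -2.91 t 13.8333 grasp [ 0.5342 -0.151   0.0897]
w4 edge [np.float64(452.69036616531014)]
w1 edge [np.float64(394.29265466140436), np.float64(395.11476642503266), np.float64(396.050373288972)]
[138 139 139 139 138 139 138 138 139 138 139 139 138 138 138 138 138 138
 138 138 139 140 120  78  74  76  77  76  77  78  83  88  92  93  93  94
  96  96  96  96  96  96  96  96  96  96  96  95  95  95]
[136 136 136 135 136 136 136 135 136 136 138 109 108 121 122 123 121 122
 122 121 121 122 122 121 122 122 122 122 122 122 121 122 122 121 122 122
 121 121 122 121 122 122 121 121 122 120 121 121 121 122 122 122 121 122
 121 123  98  79  77  80  84  90  93  95  94  96  95  97  96  96]
```

A zero row re-anchors at the yielded pose, so part of the push relaxes away. I'll end on pushing rows instead.

```bash
python3 -m creep '[[[3,0.7,0,0,-0.4,0],[3,0.7,0,0,-0.4,0],[3,0.7,0,0,-0.4,0]]]'
python3 - <<'E'
from h import *
rep()
m,P=model('wrist'); im=viewer.read_camera('wrist'); cv2.imwrite('pics/w6.png',im); np.save('w6.npy',P)
rep()
d=np.array([.974,.2267,0]); g=cv2.cvtColor(im,cv2.COLOR_BGR2GRAY)
rod=g[150:250,283:289].mean(1); r=150+np.argmin(np.diff(rod)[:50]); b=200+np.argmin(np.diff(rod)[50:]); 
board=20+np.argmax(np.diff(cv2.cvtColor(im,cv2.COLOR_BGR2HSV)[20:80,200,1].astype(int)))
print('rows',r,b,board)
L=lambda P,u,v,z:1000*ray(m,P,u,v,z)@d
for z in (.04,.047): print('protrusion',L(P,286,b,z)-L(P,286,r,z))
P1=np.load('w1.npy')
for z in (.04,.047): print('w1 protr',L(P1,304.5,60,z)-L(P1,299.5,60,z))
for z in (.052,.057): print('edge-board w6',L(P,320,b-2,z)-L(P,320,board,.015),'w1',L(P1,304.5,80,z)-L(P1,271,80,.015), 'w5',L(np.load('w5.npy'),320,223,z))
cv2.imwrite('pics/cmp.png',np.hstack([cv2.resize(im[150:270,220:420],None,fx=2,fy=2),cv2.resize(cv2.imread('pics/w1.png')[20:140,260:360],None,fx=2,fy=2)]))
E
```

```text
time: 14.13
tool_pos: [0.5397, -0.1498, 0.2487]
tool_rot: [3.141, 0.003, -2.91]
contact_force: [-12.0, -3.4, 9.2]
opening: 0.0236
travel 72.1 f along -12.45 [-12.   -3.4   9.2] z [ 0.0029  0.0011 -1.    ] yaw -2.91 t 14.1333 grasp [ 0.5402 -0.1496  0.0897]
travel 72.4 f along -10.98 [-10.6  -3.    8.9] z [ 0.0034  0.0011 -1.    ] yaw -2.91 t 14.1833 grasp [ 0.5405 -0.1496  0.0897]
rows 167 225 21
protrusion 30.884340889213775
protrusion 29.739509403892555
w1 protr 4.351839667003674
w1 protr 4.262153630274668
edge-board w6 102.20159223939788 w1 33.53594782965132 w5 456.29023925603997
edge-board w6 101.10158485601443 w1 33.78245390805415 w5 455.2227557065545
```

View pics/cmp.png

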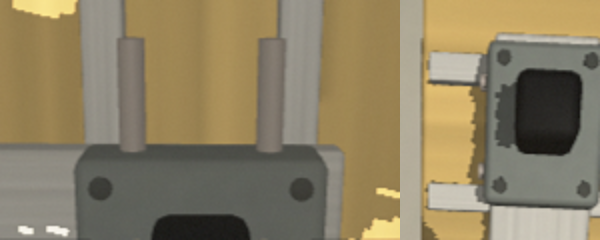

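Rod protrusion gives about 26 mm of squeeze, and tool travel gives 26.3 mm (about 11 N). That's slightly more than wanted, so I'll ease back to around 23–24 mm.

```bash
cat > ck.py <<'E'
from h import *
rep()
m,P=model('wrist'); im=viewer.read_camera('wrist'); rep()
d=np.array([.974,.2267,0]); g=cv2.cvtColor(im,cv2.COLOR_BGR2GRAY)
rod=g[150:250,283:289].mean(1); r=150+np.argmin(np.diff(rod)[:50]); b=200+np.argmin(np.diff(rod)[50:])
print('squeeze',1000*(ray(m,P,286,b,.044)-ray(m,P,286,r,.044))@d-4.3,r,b)
E
python3 -m creep '[[[0,0,0,0,0,0],[1.5,0.4,0,0,-0.2,0],[1.5,0.4,0,0,-0.2,0]]]'; python3 ck.py
```

```text
time: 14.43
tool_pos: [0.5394, -0.15, 0.2487]
tool_rot: [3.14, -0.003, -2.909]
contact_force: [-10.3, -4.1, 7.9]
opening: 0.0237
travel 70.9 f along -11.0 [-10.3  -4.1   7.9] z [-2.8e-03  7.0e-04 -1.0e+00] yaw -2.909 t 14.4333 grasp [ 0.539  -0.1499  0.0897]
travel 70.9 f along -11.3 [-10.8  -3.5   8.3] z [-2.8e-03  6.0e-04 -1.0e+00] yaw -2.909 t 14.4833 grasp [ 0.539  -0.1499  0.0897]
squeeze 24.438209462280984 170 225
```

```bash
python3 -m creep '[[[0,0,0,0,0,0],[1,0.2,0,0,-0.2,0]]]'; python3 ck.py
python3 - <<'E'
from h import *
for i in range(10): viewer.read_camera('wrist')
E
python3 ck.py
```

```text
time: 14.65
tool_pos: [0.5385, -0.1504, 0.2487]
tool_rot: [3.14, -0.006, -2.91]
contact_force: [-12.8, -2.2, 8.0]
opening: 0.0236
travel 69.4 f along -13.0 [-12.8  -2.2   8. ] z [-6.e-03  7.e-04 -1.e+00] yaw -2.91 t 14.65 grasp [ 0.5376 -0.1503  0.0897]
travel 69.4 f along -11.74 [-11.6  -2.    7.8] z [-6.e-03  7.e-04 -1.e+00] yaw -2.91 t 14.7 grasp [ 0.5376 -0.1503  0.0897]
squeeze 22.96738519045622 174 226
travel 69.5 f along -11.98 [-11.7  -2.7   7.7] z [-5.9e-03  6.0e-04 -1.0e+00] yaw -2.91 t 15.2 grasp [ 0.5376 -0.1503  0.0897]
travel 69.5 f along -10.55 [-10.5  -1.3   7. ] z [-5.9e-03  6.0e-04 -1.0e+00] yaw -2.91 t 15.25 grasp [ 0.5376 -0.1503  0.0897]
squeeze 22.967970818034047 174 226
```

Squeeze is 23.0 mm and steady over 0.5 s. One last look at the bar's seating.

Run:
```python
from h import *
a=viewer.read_camera('top')[205:270,285:405]; b=viewer.read_camera('scene')[225:285,270:390]
f=lambda x:cv2.convertScaleAbs(cv2.resize(x,(720,int(720*x.shape[0]/x.shape[1]*.75)),interpolation=cv2.INTER_CUBIC),alpha=1.3)
cv2.imwrite('pics/fin.png',np.vstack([f(a),f(b)]))
```

```text
(no output)
```

View pics/fin.png

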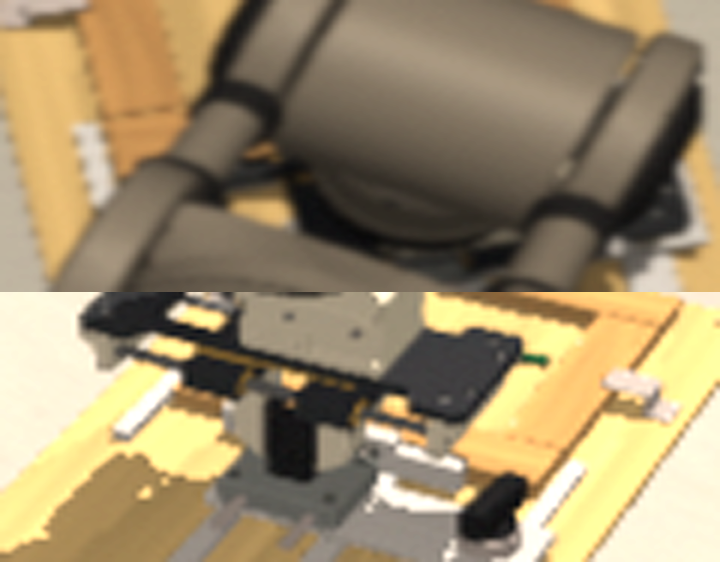

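Both ends look seated without a gap: the left end at (140,115) in the top crop and the right end at (530,440) in the scene crop. Handing in while holding.

```bash
python3 -c "
from h import *
rep(); print(robot.hand_in())"
```

```text
travel 69.5 f along -11.79 [-11.5  -2.8   7.4] z [-5.9e-03  6.0e-04 -1.0e+00] yaw -2.91 t 15.35 grasp [ 0.5376 -0.1503  0.0897]
the job is handed in; nothing more can be done
None
```

The carriage is unlocked and is pressing the loose bar home against the frame at about 10 N. I handed the job in at about 15.4 s with the post still gripped.

- **Knob:** I turned it about 1.37 rad counterclockwise to its stop, where the torque rose sharply. The first grip closed on the knob's round hub, so I moved up 9 mm and gripped the bar itself.
- **Push:** I gripped the post with its grip set to 60 N and slid the carriage 69.5 mm.
- **Pressing force:** The shoe is squeezed 23.0 mm by the rods sticking out behind the carriage, and 23.5 mm by the arm's travel. That is about 10 N, and it held steady for over 0.5 s.
- **Overshoot:** The squeeze briefly reached about 26 mm (about 11 N) before I eased it back.
- **Wrist force:** It read 10.5 to 13 N along the push, a little above the spring's 10 N. That would fit the carriage's friction plus sensor noise. There was also an unexplained vertical force of about 7 N.
- **Bar seating:** In the final pictures both bar ends meet the frame with no visible gap. The arm hides the middle of the bar, and I did not measure squareness directly.
- **Other objects:** The pencil looks unmoved where it shows in the pictures. The gripper never went near the cup or bottle, but I did not check them again in a last picture.

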